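# Shoot and set the brass-buttoned door lock

## Robot

A 7-joint arm with a two-finger parallel gripper is mounted at the origin on the work surface. World frame = base frame: x ahead of the robot, y to its left, z up, the work surface at z = 0. Lengths are in mm, angles in rad, forces in N, time in s.
With the tool pointing down it reaches from about 400 to 875 mm from the base axis. Payload 4.4 kg.
Tool frame: the origin (TCP) lies on the centre line of the jaws, within the pads' length; the fingertips stand 25 mm ahead of it and the grasp point (between the pads) lies 6 mm ahead of it; z points along the fingers, x is the direction in which the jaws open and shut, and the axes are right-handed (so a half turn about z gives the same grasp; the last joint's range is limited). The gripper opens to 85 mm and grips with 20 to 120 N. Pads are 22 mm wide; open, the fingers measure 114 mm over their backs; the gripper's body (76 mm by 85 mm) begins 54 mm behind the grasp point. The pads swing forward as they close: fully open they stand 13 mm farther back than shut.
Start: joints at [1.255, 0.628, 0.038, 1.517, -0.027, 0.996, -0.02], TCP at [160.713, -629.832, 256.313] pointing down, gripper open.
Joint ranges: [-3.06, 3.06], [-0.37, 2.12], [-1.25, 1.32], [0.18, 2.47], [-1.1, 4.24], [0.23, 1.98], [-2.94, 2.94]. Speed limits (rad/s): [2.57, 2.57, 3.14, 3.14, 3.14, 3.14, 3.14].

## Interface

Orientations are given as [roll, pitch, yaw] about the fixed x, y, z axes, in that order (R = Rz(yaw) Ry(pitch) Rx(roll)).
In Python, from cell import ctrl, cams gives the robot as it stands. The module is installed in compiled form; this text tells all that it offers.
- The arm moves only by the tool step_arm, never from a script. Its arguments are lists of equal length, an entry for each row: "linear": the shift along the tool's x, y, z in mm, a list of three; "yaw": the turn about the tool's z in rad; "gripper": the opening, from -1 (shut) to 1 (fully open). A call has 1 to 8 rows; each row is the pose to reach, as a shift and turn from the pose commanded when the call began, along the tool's axes at that moment; what a row does not reach only later rows make up. A row lasts 1/12 s, in which the tool goes at most 41.7 mm and 7.16 degrees, less where a joint would pass 70% of its speed; a pose out of reach is approached as far as the arm can. A call with a gripper value outside its range is refused whole. The fingers move at their own pace and stop on an object; the grip force is fixed at half the most. Time passes only in rows, so rows that repeat a pose let the fingers close. It gives the time, the measured TCP pose, the force and the opening at its end, in the units of the state.
- ctrl.read_state(): the state, without advancing time (a new reading comes with each control period).
- cams.get_image(name): name is "scene" or "top"; returns a dict with "frame" (480x640x3 uint8, red, green, blue), "depth" (480x640 float32, mm along the optical axis (not along the pixel's ray), 0 where there is no reading), "intrinsics" (3x3 intrinsics, pixels), "cam_to_world" (4x4, takes a point from camera to world coordinates). Camera axes: x right, y down, z forward; pixel columns grow to the right and rows downward; lengths in mm; the calibration is good to about 2 mm. A picture is of the moment at which its call begins.
- ctrl.finish_job(): hands the job in, once; it reports no verdict.
Trained networks look in the newest picture that a camera, given by its name, has taken for a name from the list of things; names that differ only in an ending like _2 or _b are one class to them, and where a whole thing is asked for, a point or a joint stands for the part that bears it (a point fixed in the world has none). Each returns a list of dicts, best first, with "conf" (0 to 1); they miss things now and then, are a little off and sometimes report something else, mostly with a low value. They report only what shows in the picture. A call takes as long as a camera call. They do not tell look-alikes from the thing itself.
- cams.regions_of(camera, name): "pixels" (480x640 bool, what is visible of it) and "pixel" ([column, row] in pixels, amid what is visible of it).
The state is a dict: "clock": time; "qpos": joint angles; "qd": joint speeds; "tau": joint torques, N m; "eef_pos": TCP position; "tool_rot": TCP orientation; "force": force on the tool from outside, world axes, zero at the start; "torque": the same for the moment, N m; "width": finger opening in mm.
Only numpy, scipy, OpenCV 4.12 (cv2) and the standard library are available. Lean on these libraries where they do the work, as an engineer would, in place of code of your own. Each camera call takes 0.05 s, during which the arm holds its last target.

## Task

On the door lock with the brass button, push the bolt's thumb tab with the fingertips until the bolt is fully shot out, then press the brass button right down and let it spring back up. Work gently and leave the lock lying in its place: do not lift it or shove it along the bench. Do not touch the other two locks or disturb the tools and loose parts.

Things in the scene. Friction and masses are not known exactly. Their poses are not given: they have to be found in the camera images.
- lock_brass: Loose dark-steel door lock with a brass push button, about 1.5 kg, lying flat on the bench, face up. Case 150 (x) x 100 (y) mm, flat top 29 mm above the bench, on a 166 x 112 x 4 mm back plate. Origin: centre of the underside; x along the lock, the way its bolt shoots out; z up. The button is at x +45, y +28 mm; the bolt's thumb tab runs along the line y -25 mm.
- tab_brass (a point): Centre of the upright steel thumb tab on the bolt of the lock with the brass button: 8 (along lock x) x 26 (y) x 24 mm tall, top 24 mm above the case. It sits at lock x -5 mm with the bolt fully drawn and +31 mm with it fully shot (home).
- face_brass (a point): Centre of the round top face of the brass button, 28 mm across, standing 12 mm above the case (41 mm above the bench) when up, in a 42 mm steel collar 3 mm high.
- bolt_brass (a joint): Bolt of that lock (button brass), m: 0 = fully drawn, 0.036 = fully shot against its stop. Slides along lock +x with 2 N of friction and stays where left.
- button_brass (a joint): Travel of the brass button, m: 0 = up, 0.007 = fully down. Spring: 1.8 N to start, 6 N fully down; springs back by itself.
- lock_white: Loose dark-steel door lock with a white porcelain push button, about 1.5 kg, lying flat on the bench, face up. Case 150 (x) x 100 (y) mm, flat top 29 mm above the bench, on a 166 x 112 x 4 mm back plate. Origin: centre of the underside; x along the lock, the way its bolt shoots out; z up. The button is at x +45, y +28 mm; the bolt's thumb tab runs along the line y -25 mm.
- tab_white (a point): Centre of the upright steel thumb tab on the bolt of the lock with the white porcelain button: 8 (along lock x) x 26 (y) x 24 mm tall, top 24 mm above the case. It sits at lock x -5 mm with the bolt fully drawn and +31 mm with it fully shot (home).
- face_white (a point): Centre of the round top face of the white porcelain button, 28 mm across, standing 12 mm above the case (41 mm above the bench) when up, in a 42 mm steel collar 3 mm high.
- bolt_white (a joint): Bolt of that lock (button white porcelain), m: 0 = fully drawn, 0.036 = fully shot against its stop. Slides along lock +x with 2 N of friction and stays where left.
- button_white (a joint): Travel of the white porcelain button, m: 0 = up, 0.007 = fully down. Spring: 1.8 N to start, 6 N fully down; springs back by itself.
- lock_blue: Loose dark-steel door lock with a blue plastic push button, about 1.5 kg, lying flat on the bench, face up. Case 150 (x) x 100 (y) mm, flat top 29 mm above the bench, on a 166 x 112 x 4 mm back plate. Origin: centre of the underside; x along the lock, the way its bolt shoots out; z up. The button is at x +45, y +28 mm; the bolt's thumb tab runs along the line y -25 mm.
- tab_blue (a point): Centre of the upright steel thumb tab on the bolt of the lock with the blue plastic button: 8 (along lock x) x 26 (y) x 24 mm tall, top 24 mm above the case. It sits at lock x -5 mm with the bolt fully drawn and +31 mm with it fully shot (home).
- face_blue (a point): Centre of the round top face of the blue plastic button, 28 mm across, standing 12 mm above the case (41 mm above the bench) when up, in a 42 mm steel collar 3 mm high.
- bolt_blue (a joint): Bolt of that lock (button blue plastic), m: 0 = fully drawn, 0.036 = fully shot against its stop. Slides along lock +x with 2 N of friction and stays where left.
- button_blue (a joint): Travel of the blue plastic button, m: 0 = up, 0.007 = fully down. Spring: 1.8 N to start, 6 N fully down; springs back by itself.
- hammer: Loose hammer lying along its x, 260 mm, at the left of the locks. Bystander.
- chisel: Loose wooden-handled driver lying along its x, 200 mm, at the right. Bystander.
- punch: Loose steel punch standing upright, 28 mm wide, 80 mm tall, beyond the locks; origin at its foot. Bystander.
- knob: Loose copper door knob standing on its rose, 48 mm wide, 54 mm tall, beyond the locks; origin at its foot. Bystander.
- knocker: Loose dark steel knocker ring lying flat, 84 mm across, 12 mm thick, beyond the locks. Bystander.
- tin: Loose green tin standing upright, 64 mm across, 70 mm tall, at the right; origin at its foot. Bystander.
There are look-alikes about, which are no part of the job. Leave any red or turquoise look-alike of the lock_brass alone.

How it is judged:
By the outcome, as a careful person would: the job done as asked, in the order asked, and still so for the second after the job is handed in, with the robot touching nothing.
It also fails if it takes over 38 s, if anything falls off the work surface, if the arm or the gripper's body presses on something with over 40 N, if the wrist force passes 120 N, or if a joint passes its speed limit or range.

## Working session

There is one attempt and no reset: what is moved stays moved. The work goes in short steps, Python scripts to look and compute and a tool call to move; the robot and the scene stay as the last step left them, time stands still between calls to the robot, and variables do not carry over. Pictures are saved under pics/ and viewed, and the job is handed in when it is done.

Besides the shell and the picture viewer there is one more tool, called as name(argument=value, ...), one argument or row to a line, values as JSON. step_arm: Moves the arm, as the interface text tells. Its arguments: {"type":"object","properties":{"linear":{"type":"array"},"yaw":{"type":"array"},"gripper":{"type":"array"}},"required":["linear","yaw","gripper"]}

```bash
mkdir -p pics; python3 - <<'E'
from cell import ctrl,cams
import cv2,numpy as np
s=ctrl.read_state();print({k:np.round(v,3) for k,v in s.items()})
for n in("scene","top"):
    d=cams.get_image(n);cv2.imwrite(f"pics/{n}0.png",d["frame"][...,::-1]);np.savez(f"{n}0.npz",**d)
    print(n,d["intrinsics"],d["cam_to_world"].round(3))
E
```

```text
{'clock': np.float64(0.0), 'qpos': array([ 1.255,  0.629,  0.038,  1.518, -0.027,  0.996, -0.02 ]), 'qd': array([-0.   , -0.001,  0.001, -0.002, -0.001, -0.001,  0.   ]), 'tau': array([ 0.0000e+00, -5.6340e+01,  1.2260e+00, -1.9345e+01,  1.1000e-02,
        1.0000e-02,  0.0000e+00]), 'eef_pos': array([ 160.565, -629.247,  255.385]), 'tool_rot': array([ 3.142e+00,  2.000e-03, -1.321e+00]), 'force': array([-0.139,  0.565,  0.223]), 'torque': array([-0.005, -0.055, -0.003]), 'width': np.float64(85.104)}
scene [[436.19114074   0.         322.68319895]
 [  0.         436.19114074 238.66394027]
 [  0.           0.           1.        ]] [[-7.600000e-02  5.620000e-01 -8.230000e-01  1.372841e+03]
 [ 9.970000e-01  6.200000e-02 -5.000000e-02  4.615700e+01]
 [ 2.300000e-02 -8.250000e-01 -5.650000e-01  6.591120e+02]
 [ 0.000000e+00  0.000000e+00  0.000000e+00  1.000000e+00]]
top [[594.99793473   0.         321.68514723]
 [  0.         594.99793473 238.13260188]
 [  0.           0.           1.        ]] [[ 1.200000e-02 -9.930000e-01  1.170000e-01  3.049630e+02]
 [-1.000000e+00 -1.100000e-02  1.400000e-02 -1.098600e+01]
 [-1.300000e-02 -1.170000e-01 -9.930000e-01  1.700694e+03]
 [ 0.000000e+00  0.000000e+00  0.000000e+00  1.000000e+00]]
```

View pics/scene0.png

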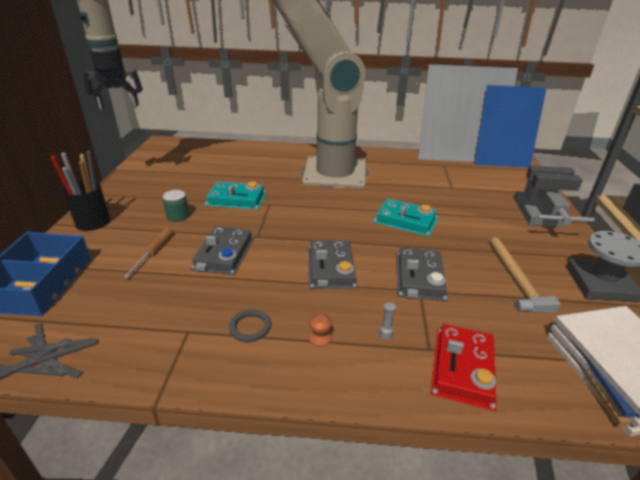

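View pics/top0.png

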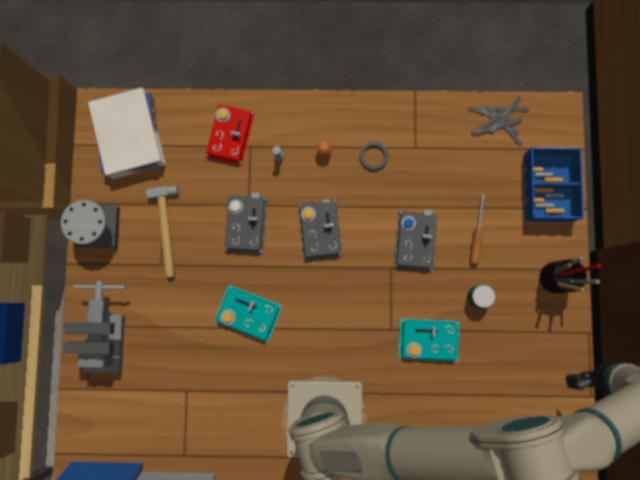

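The dark lock with the yellow button is the middle one, at top pixel (320,229), with its button at (308,214) and its tab near (327,225). The white lock is to its left at (245,223) and the blue one to its right at (416,240). The red and turquoise locks are look-alikes.

```bash
cat > h.py <<'E'
import numpy as np,cv2
def world(d):
    K=d["intrinsics"];T=d["cam_to_world"];z=d["depth"].astype(float)
    v,u=np.mgrid[:480,:640]
    P=np.stack([(u-K[0,2])/K[0,0]*z,(v-K[1,2])/K[1,1]*z,z],-1)
    return P@T[:3,:3].T+T[:3,3]
E
python3 - <<'E'
from h import *
from cell import cams
for n,(x0,x1,y0,y1) in {"top":(285,355,190,270),"scene":(295,370,230,300)}.items():
    d=dict(np.load(n+"0.npz"));W=world(d);f=d["frame"]
    cv2.imwrite(f"pics/crop_{n}.png",cv2.resize(f[y0:y1,x0:x1,::-1],None,fx=7,fy=7,interpolation=cv2.INTER_NEAREST))
    sub=np.zeros((480,640),bool);sub[y0:y1,x0:x1]=1
    print(n,"bench z",np.median(W[sub&(f[...,0]>f[...,2]*1.8)][:,2]))
    fi=f.astype(int);yel=sub&(fi[...,0]>150)&(fi[...,0]-fi[...,2]>80)&(fi[...,1]>110)&(W[...,2]>20)
    print("yellow",yel.sum(),W[yel].mean(0),np.median(W[yel],0))
    case=sub&(W[...,2]>20)&(W[...,2]<60)
    print("case n",case.sum(),W[case].mean(0))
    p=W[case][:,:2].astype(np.float32);print(cv2.minAreaRect(p), "z",np.median(W[case][:,2]))
    t=sub&(W[...,2]>43)
    print("tab",t.sum(),W[t].mean(0),W[t].max(0))
for nm in["lock_brass","tab_brass","face_brass"]:
  for c in("top","scene"):
    d=dict(np.load(c+"0.npz"));W=world(d)
    for r in cams.regions_of(c,nm):
        m=r["pixels"];print(nm,c,round(r["conf"],2),np.round(r["pixel"]),np.median(W[m],0).round(1),m.sum())
E
```

```text
top bench z 0.4053689701224812
yellow 63 [570.77817111  51.81939243  41.48507029] [570.85348156  51.75098382  41.21577098]
case n 1827 [527.63111658  19.23768509  30.40736279]
((531.5211181640625, 19.793827056884766), (156.9718780517578, 99.8824234008789), 6.879139423370361) z 29.80810909668253
tab 77 [471.17619226  12.38243249 585.61203041] [ 579.28068963   71.41785538 1700.69405544]
scene bench z -0.3853992884287436
yellow 79 [574.25456836  50.95754875  39.60265685] [574.94698242  51.30049827  39.97748218]
case n 1670 [541.95666337  17.61754789  29.74695768]
((535.0264282226562, 17.740219116210938), (159.64308166503906, 99.92642974853516), 7.015569686889648) z 28.77090082367812
tab 79 [835.02525771  12.30223547 265.01688298] [1372.84148315   60.67651844  659.11179243]
lock_brass top 0.95 [427. 337.] [ 221.  -285.4   28.5] 2339
lock_brass top 0.89 [251. 311.] [288.1 217.2  28.8] 2301
lock_brass top 0.74 [321. 227.] [524.7  18.4  28.7] 2211
lock_brass top 0.69 [227. 134.] [799.3 282.6  29. ] 2111
lock_brass scene 0.92 [329. 264.] [562.8  17.6  28. ] 2246
lock_brass scene 0.78 [465. 365.] [834.4 278.6  28.3] 4630
lock_brass scene 0.73 [236. 196.] [ 251.5 -285.5   27.2] 1367
lock_brass scene 0.58 [406. 217.] [314.1 218.   27.6] 1544
lock_brass scene 0.39 [413. 269.] [560.  204.8  31.8] 159
tab_brass top 0.56 [232. 132.] [795.7 262.   52.3] 28
tab_brass top 0.55 [477. 297.] [ 340.4 -422.    68. ] 494
tab_brass scene 0.74 [455. 345.] [801.4 261.7  44.7] 145
tab_brass scene 0.58 [320. 255.] [541.2  -2.4  35.7] 146
tab_brass scene 0.56 [401. 211.] [318.9 202.4  46.7] 33
tab_brass scene 0.51 [231. 192.] [ 250.3 -297.5   38.6] 55
face_brass top 0.65 [221. 116.] [854.8 304.5  42.8] 54
face_brass top 0.57 [226. 318.] [277.4 271.6  42.2] 74
face_brass top 0.53 [310. 215.] [568.8  51.8  41.4] 74
face_brass scene 0.58 [482. 375.] [862.  302.3  40. ] 214
face_brass scene 0.42 [428. 205.] [283.9 268.1  39.4] 50
```

```bash
python3 -c "
from h import *
for n,(x0,x1,y0,y1) in {'top':(285,355,190,270),'scene':(295,370,230,300)}.items():
    d=dict(np.load(n+'0.npz'));W=world(d);np.set_printoptions(linewidth=250)
    if n=='top': print(W[195:262:2,298:344:2,2].round(0).astype(int))
"
```

```text
[[  -1    7   -5    2   -1   -2   -7   -2    3   -2   -3   -1   -6   -2   -2    1    1    2   -1    3   -2   -1   -2]
 [   4   -4    7   -3    3    3    5    4    4    2   -5   -5    4    5    1   -8    4    5    0   -1   -3   -4    5]
 [   8   -1    4   -5   -2   -5    1   -3   -3    0    3   -1    3    3   -3   10    0   -4    6   -5    6    5   -1]
 [   3   -3    4    3   -5   -3   -1    4   -4   -6    2    2   33   25   24   24   10   -5    8    0   12   -5   -1]
 [   1   -4   -2    5    5    0    0    3   10   35   28   27   26   34   30   22   28   33   24    6    2    0    7]
 [   3   27   32   29   29   32   39   32   28   21   18   29   31   31   25   28   24   34   28    5   12   -1    1]
 [   0   35   29   26   29   31   34   27   26   34   22   26   32   35   27 1701   28   25   30    2    0    0    4]
 [   0   28   28   26   38   41   32   28   26   28   26   31   34   34   16   29   32   23   26    0   -6    1    3]
 [   9   29   31   41   40   42   37   31   35   34   32   28   25   34   27   30   27   33   30    5    6    6   -3]
 [   5   32   36   40   44   47   44  
[... 2212 characters left out ...]
 -3    1    7   26   25 1701   35   37   36   27   33   32   33   28   27   36   21   29   27   36    7    3]
 [   2    3    2   10   23   32   27   27   31   31   35   25   31   25   32   31   31   22   26   23   26   -2    0]
 [   6    1    1    6   23   24   32   20   23   32   36   38   26   12   12    2    4   -1    4    7   -3    7   -2]
 [  -2    4    1    0   21 1701    5    8   11    5    8    3    0    2    7    9    7    3   -4    2    5    6   -2]
 [  -6   -1   -3    0    7    8    4    4   11    6   -5    2   -1   -6   -2   -4   -1    0    2    3    1    0    5]
 [   2   -1   -2    3    4    2    1   -4    1   -3   -1   -5    0    1   10   -1    7    3   -1    0    2    2    3]]
```

```bash
python3 - <<'E'
from h import *
from scipy.optimize import minimize
for n,(x0,x1,y0,y1) in {"top":(285,355,185,270),"scene":(295,370,230,300)}.items():
    d=dict(np.load(n+"0.npz"));W=world(d)
    S=np.zeros((480,640),bool);S[y0:y1,x0:x1]=1
    Z=W[...,2]
    # use plane-projection at z=29 for xy of case-top pixels
    T=d["cam_to_world"];K=d["intrinsics"];c=T[:3,3]
    v,u=np.mgrid[:480,:640]
    R=np.stack([(u-K[0,2])/K[0,0],(v-K[1,2])/K[1,1],np.ones_like(u,float)],-1)@T[:3,:3].T
    at=lambda z:(c+R*((z-c[2])/R[...,2])[...,None])[...,:2]
    Q=at(29.)
    top=S&(Z>17)&(Z<100)
    q=Q[S];lab=top[S].astype(float)
    def loc(p,q):
        a=p[2];e=q-p[:2];return np.stack([e@[np.cos(a),np.sin(a)],e@[-np.sin(a),np.cos(a)]],-1)
    def cost(p):
        l=loc(p,q);s=lambda t:1/(1+np.exp(-np.clip(t/1.5,-50,50)))
        m=s(75-abs(l[:,0]))*s(50-abs(l[:,1]))
        w=~((abs(l[:,0])>75)&(abs(l[:,1]+25)<25))
        return (((m-lab)**2)*w).sum()
    r=min((minimize(cost,[531,18,a],method="Nelder-Mead") for a in(.09,.12,.15)),key=lambda r:r.fun)
    p=r.x;print(n,p.round(3),r.fun)
    tm=S&(Z>44)&(Z<65);l=loc(p,at(53.)[tm]);ok=l[:,1]<0
    lw=loc(p,W[tm][:,:2])[ok]
    print("tab local",ok.sum(),l[ok].mean(0),np.median(l[ok],0),l[ok].min(0),l[ok].max(0),lw.mean(0), lw.min(0),lw.max(0))
    f=d["frame"].astype(int);yel=S&(f[...,0]>150)&(f[...,0]-f[...,2]>80)&(f[...,1]>110)&(Z>20)
    print("button local",loc(p,at(41.)[yel]).mean(0))
    bm=S&(Z>9);l=loc(p,at(20.)[bm]);
    print("bolt tip x",np.sort(l[abs(l[:,1]+25)<8][:,0])[-8:])
E
```

```text
top [5.27963e+02 1.92670e+01 1.21000e-01] 42.64548812223859
tab local 26 [  3.80953127 -24.53074644] [  3.86614947 -24.93388906] [ -0.3506276  -36.51389328] [  7.75373776 -13.35876066] [  3.70813361 -24.5129072 ] [  0.04736842 -36.38017413] [  7.64157901 -13.36959477]
button local [46.51191487 27.1495818 ]
bolt tip x [ 83.03249301  87.85922415  94.92238036 103.61300404 113.93698244
 114.25689469 117.80046119 123.2910265 ]
scene [5.39709e+02 1.77700e+01 1.21000e-01] 66.82715014352166
tab local 45 [  1.00458205 -25.03962483] [  2.6435653  -24.96009494] [ -5.36741793 -36.854807  ] [ 10.61460679 -12.77305112] [ -3.98987281 -24.75885492] [ -9.89139328 -36.43748231] [  0.60916436 -12.62108631]
button local [40.06002999 28.55962769]
bolt tip x [79.65895408 79.69809373 79.73723978 82.94602729 82.98530887 83.02459685
 83.14249925 83.18181287]
```

View pics/crop_top.png

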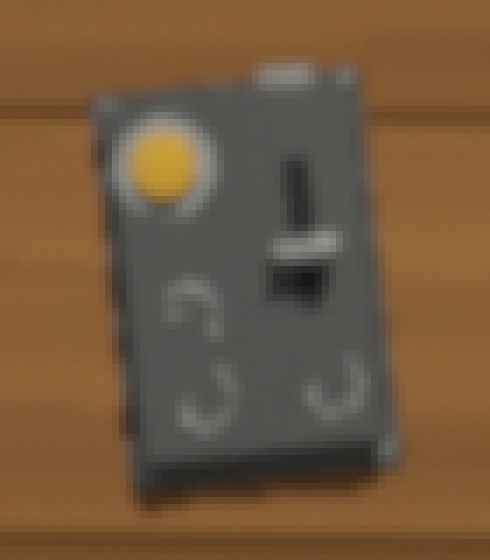

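View pics/crop_scene.png

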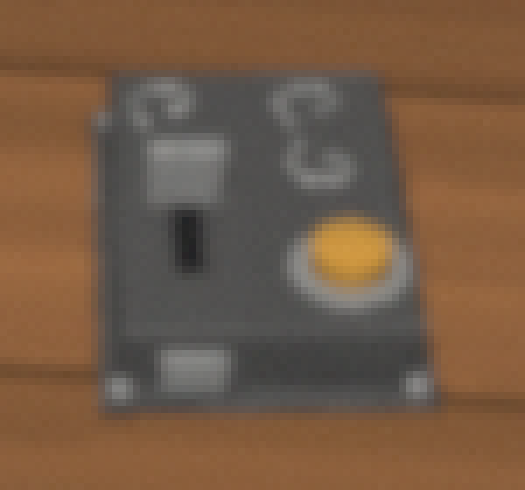

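step_arm(
  linear=[
    [-150, -335, 0],
    [-150, -335, 0],
    [-150, -335, 0],
    [-150, -335, 0],
    [-150, -335, 0],
    [-150, -335, 0],
    [-150, -335, 0],
    [-150, -335, 0],
  ],
  yaw=[0.129, 0.129, 0.129, 0.129, 0.129, 0.129, 0.129, 0.129],
  gripper=[-1, -1, -1, -1, -1, -1, -1, -1],
)

```text
clock: 1.07
eef_pos: [423.2, -421.2, 256.6]
tool_rot: [-3.141, -0.0, -1.45]
force: [0.3, -0.7, 0.1]
width: 0.4
```

step_arm(
  linear=[
    [-300, -95, 0],
    [-300, -95, 0],
    [-300, -95, 0],
    [-300, -95, 0],
    [-300, -95, 0],
    [-300, -95, 0],
    [-300, -95, 0],
    [-300, -95, 0],
  ],
  yaw=[0, 0, 0, 0, 0, 0, 0, 0],
  gripper=[-1, -1, -1, -1, -1, -1, -1, -1],
)

```text
clock: 1.73
eef_pos: [480.7, -107.9, 256.6]
tool_rot: [-3.14, 0.002, -1.445]
force: [0.6, 0.0, -0.7]
width: -0.2
```

step_arm(
  linear=[
    [0, 0, 0],
    [0, 0, 0],
  ],
  yaw=[0, 0],
  gripper=[-1, -1],
)

```text
clock: 1.9
eef_pos: [480.4, -111.9, 256.5]
tool_rot: [-3.141, -0.0, -1.446]
force: [-0.8, -1.0, -0.8]
width: 0.0
```

step_arm(
  linear=[
    [-33, -11, 20],
    [-66, -22, 50],
    [-99, -32, 80],
    [-99, -32, 110],
    [-99, -32, 140],
    [-99, -32, 146],
    [-99, -32, 146],
    [-99, -32, 146],
  ],
  yaw=[0, 0, 0, 0, 0, 0, 0, 0],
  gripper=[-1, -1, -1, -1, -1, -1, -1, -1],
)

```text
clock: 2.57
eef_pos: [500.4, -13.1, 111.0]
tool_rot: [-3.141, -0.001, -1.453]
force: [0.5, -0.2, 0.3]
width: -0.1
```

```bash
cat > look.py <<'E'
import sys
from h import *
from cell import ctrl,cams
s=ctrl.read_state();print({k:np.round(s[k],2) for k in("clock","eef_pos","tool_rot","force","width")})
t=sys.argv[1];o=[]
for n,(x0,x1,y0,y1) in {"top":(270,360,180,280),"scene":(285,385,205,305)}.items():
    d=cams.get_image(n);np.savez(f"{n}{t}.npz",**d)
    o.append(cv2.resize(d["frame"][y0:y1,x0:x1,::-1],(395,500),interpolation=cv2.INTER_CUBIC))
cv2.imwrite(f"pics/look{t}.png",np.hstack(o))
E
python3 look.py 1
```

```text
{'clock': np.float64(2.57), 'eef_pos': array([500.36, -13.08, 111.04]), 'tool_rot': array([-3.14, -0.  , -1.45]), 'force': array([ 0.45, -0.15,  0.33]), 'width': np.float64(-0.11)}
```

View pics/look1.png

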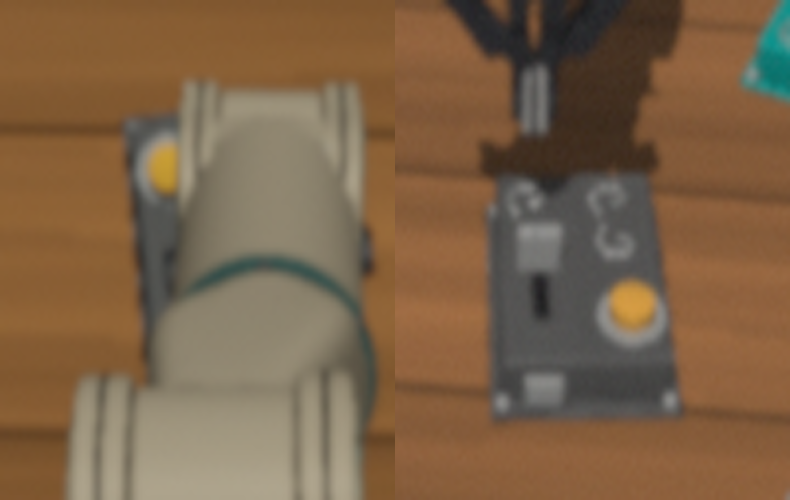

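The closed fingers hang behind the tab, at (535,100) against (540,245) in the right-hand view, so they are nearly in line with it. The top view of the tab is blocked by the arm. Next I lower them and shift 3 mm left.

step_arm(
  linear=[
    [-3, 0, 20],
    [-3, 0, 35],
    [-3, 0, 43],
    [-3, 0, 48],
    [-3, 0, 49],
    [-3, 0, 49],
  ],
  yaw=[0, 0, 0, 0, 0, 0],
  gripper=[-1, -1, -1, -1, -1, -1],
)

```text
clock: 3.17
eef_pos: [499.9, -8.6, 61.9]
tool_rot: [-3.141, -0.0, -1.45]
force: [0.1, -0.1, 0.4]
width: -0.1
```

```bash
python3 look.py 2
```

```text
{'clock': np.float64(3.17), 'eef_pos': array([499.92,  -8.56,  61.9 ]), 'tool_rot': array([-3.14, -0.  , -1.45]), 'force': array([ 0.09, -0.08,  0.42]), 'width': np.float64(-0.06)}
```

View pics/look2.png

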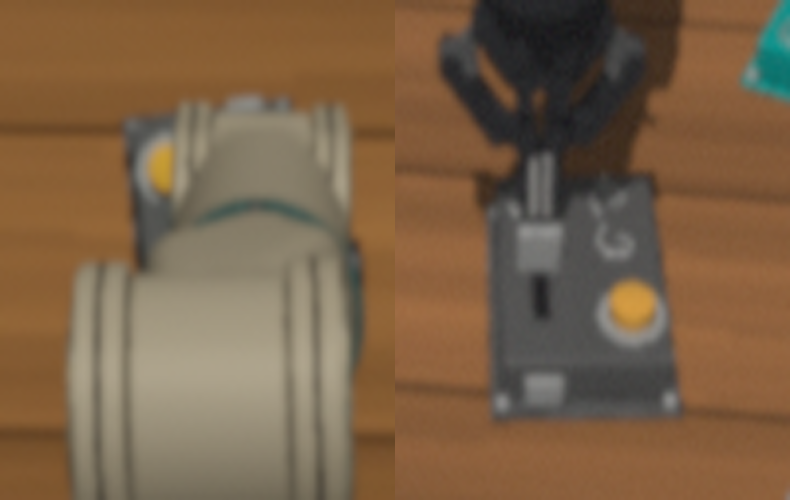

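The fingertips are low behind the tab and centred on it, at (540,230) in the right-hand view. Now I push gently along lock +x, which is tool -y.

step_arm(
  linear=[
    [0, -2, 0],
    [0, -4, 0],
    [0, -6, 0],
    [0, -8, 0],
    [0, -10, 0],
    [0, -12, 0],
    [0, -14, 0],
    [0, -14, 0],
  ],
  yaw=[0, 0, 0, 0, 0, 0, 0, 0],
  gripper=[-1, -1, -1, -1, -1, -1, -1, -1],
)

```text
clock: 3.93
eef_pos: [514.0, -6.5, 61.3]
tool_rot: [-3.141, -0.0, -1.45]
force: [-0.7, 0.3, -0.3]
width: -0.0
```

step_arm(
  linear=[
    [0, -1.5, 0],
    [0, -3, 0],
    [0, -4.5, 0],
    [0, -6, 0],
    [0, -7.5, 0],
    [0, -9, 0],
    [0, -10.5, 0],
    [0, -12, 0],
  ],
  yaw=[0, 0, 0, 0, 0, 0, 0, 0],
  gripper=[-1, -1, -1, -1, -1, -1, -1, -1],
)

```text
clock: 4.6
eef_pos: [524.6, -5.2, 61.2]
tool_rot: [3.14, 0.0, -1.45]
force: [-1.3, 0.2, 0.8]
width: 0.3
```

```bash
python3 look.py 3
```

```text
{'clock': np.float64(4.6), 'eef_pos': array([524.58,  -5.21,  61.23]), 'tool_rot': array([ 3.14,  0.  , -1.45]), 'force': array([-1.34,  0.2 ,  0.8 ]), 'width': np.float64(0.26)}
```

View pics/look3.png

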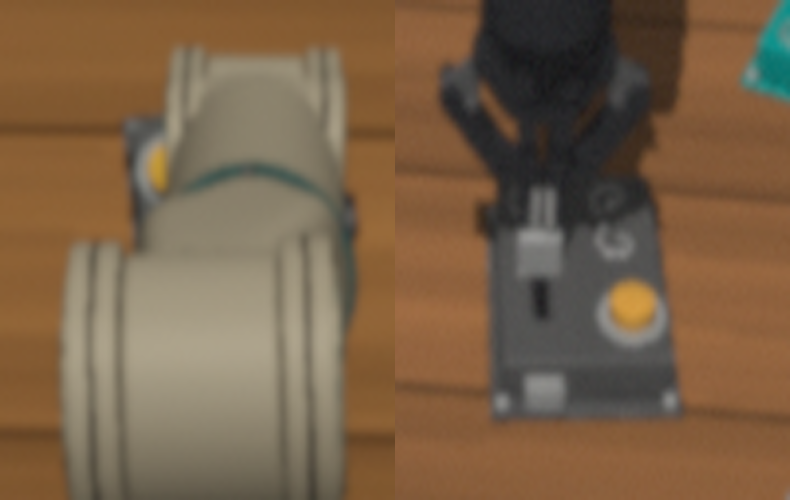

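step_arm(
  linear=[
    [0, -1.5, 0],
    [0, -3, 0],
    [0, -4.5, 0],
    [0, -6, 0],
    [0, -7.5, 0],
    [0, -9, 0],
    [0, -10.5, 0],
    [0, -12, 0],
  ],
  yaw=[0, 0, 0, 0, 0, 0, 0, 0],
  gripper=[-1, -1, -1, -1, -1, -1, -1, -1],
)

```text
clock: 5.37
eef_pos: [537.3, -3.6, 61.2]
tool_rot: [3.141, 0.0, -1.45]
force: [-2.6, -0.8, -1.9]
width: -0.3
```

```bash
python3 look.py 4; cat >> h.py <<'E'
def loc(q,p=(529.3,18.8,.121)):
    a=p[2];e=np.asarray(q)[...,:2]-p[:2];return np.stack([e@[np.cos(a),np.sin(a)],e@[-np.sin(a),np.cos(a)]],-1)
E
python3 - <<'E'
from h import *
for t in "01234":
    d=dict(np.load(f"scene{t}.npz"));W=world(d);f=d["frame"].astype(int);L=loc(W);Z=W[...,2]
    g=(f.min(-1)>105)&(f.max(-1)-f.min(-1)<25)
    m=g&(abs(L[...,1]+25)<14)&(Z>40)&(Z<56)&(L[...,0]>-10)&(L[...,0]<50)
    b=g&(abs(L[...,1]+25)<14)&(Z<28)&(L[...,0]>60)
    y=(f[...,0]>150)&(f[...,0]-f[...,2]>80)&(f[...,1]>110)&(abs(L[...,1]-28)<20)&(abs(L[...,0]-45)<25)
    vv,uu=np.nonzero(y);v,u=np.nonzero(m);bv,bu=np.nonzero(b)
    print(t,m.sum(),L[m].mean(0).round(1),(u.mean().round(2),v.mean().round(2)) if len(u) else 0,"bolt",b.sum(),L[b].mean(0).round(1),"btn",uu.mean().round(2),vv.mean().round(2))
E
```

```text
{'clock': np.float64(5.37), 'eef_pos': array([537.25,  -3.65,  61.23]), 'tool_rot': array([ 3.14,  0.  , -1.45]), 'force': array([-2.6 , -0.77, -1.92]), 'width': np.float64(-0.25)}
0 63 [  6.7 -27. ] (np.float64(320.95), np.float64(252.41)) bolt 234 [ 94.7 -25.3] btn 344.76 265.59
1 59 [  6.7 -27.2] (np.float64(320.85), np.float64(252.27)) bolt 246 [ 94.4 -25.1] btn 344.8 265.63
2 60 [  6.8 -27.2] (np.float64(320.87), np.float64(252.27)) bolt 243 [ 94.9 -25. ] btn 344.82 265.57
3 63 [ 10.4 -26.8] (np.float64(321.1), np.float64(253.25)) bolt 257 [ 94.6 -25.1] btn 344.8 265.63
4 60 [ 23.1 -26.3] (np.float64(321.55), np.float64(256.1)) bolt 289 [ 95.7 -25.3] btn 344.83 265.52
```

View pics/look4.png

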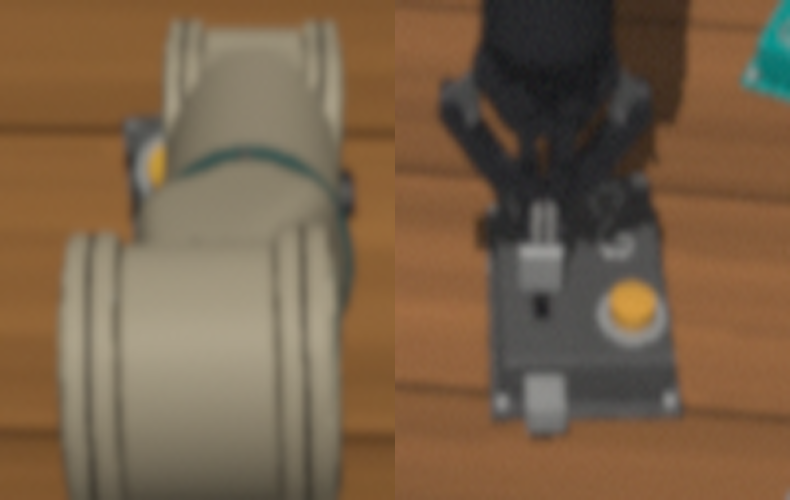

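The tab and bolt have moved about 16 mm. The bolt now sticks out at (545,405), the lock has not moved, and some slot remains. I continue in small steps.

step_arm(
  linear=[
    [0, -1, 0],
    [0, -2, 0],
    [0, -3, 0],
    [0, -4, 0],
    [0, -5, 0],
    [0, -6, 0],
    [0, -7, 0],
    [0, -7, 0],
  ],
  yaw=[0, 0, 0, 0, 0, 0, 0, 0],
  gripper=[-1, -1, -1, -1, -1, -1, -1, -1],
)

```text
clock: 6.13
eef_pos: [544.5, -2.8, 61.3]
tool_rot: [-3.141, -0.0, -1.45]
force: [-1.8, 0.1, -1.1]
width: -0.2
```

step_arm(
  linear=[
    [0, -0.5, 0],
    [0, -1, 0],
    [0, -1, 0],
  ],
  yaw=[0, 0, 0],
  gripper=[-1, -1, -1],
)

```text
clock: 6.38
eef_pos: [545.2, -2.7, 61.3]
tool_rot: [-3.141, 0.0, -1.45]
force: [-1.9, -0.1, -1.7]
width: 0.0
```

step_arm(
  linear=[
    [0, -0.5, 0],
    [0, -1, 0],
    [0, -1, 0],
  ],
  yaw=[0, 0, 0],
  gripper=[-1, -1, -1],
)

```text
clock: 6.63
eef_pos: [546.3, -2.6, 61.3]
tool_rot: [-3.141, 0.0, -1.45]
force: [-0.9, -0.8, 0.3]
width: -0.2
```

step_arm(
  linear=[
    [0, -0.5, 0],
    [0, -1, 0],
    [0, -1, 0],
  ],
  yaw=[0, 0, 0],
  gripper=[-1, -1, -1],
)

```text
clock: 6.88
eef_pos: [547.2, -2.5, 61.3]
tool_rot: [-3.141, -0.0, -1.45]
force: [-1.8, -0.1, -0.4]
width: -0.2
```

```bash
python3 look.py 5; cat > meas.py <<'E'
from h import *
import sys
for t in sys.argv[1:]:
    d=dict(np.load(f"scene{t}.npz"));W=world(d);f=d["frame"].astype(int);L=loc(W);Z=W[...,2]
    g=(f.min(-1)>105)&(f.max(-1)-f.min(-1)<25)
    m=g&(abs(L[...,1]+25)<14)&(Z>40)&(Z<56)&(L[...,0]>-10)&(L[...,0]<50)
    y=(f[...,0]>150)&(f[...,0]-f[...,2]>80)&(f[...,1]>110)&(abs(L[...,1]-28)<20)&(abs(L[...,0]-45)<25)
    b=(abs(L[...,1]+25)<8)&(Z>8)&(Z<28)&(L[...,0]>60)&(L[...,0]<150)
    vv,uu=np.nonzero(y);v,u=np.nonzero(m)
    print(t,m.sum(),L[m].mean(0).round(1),"bolt",np.percentile(L[b][:,0],[50,90,97]).round(1),"btn",uu.mean().round(2),vv.mean().round(2),Z[y].mean().round(1))
E
python3 meas.py 0 4 5
```

```text
{'clock': np.float64(6.88), 'eef_pos': array([547.24,  -2.46,  61.31]), 'tool_rot': array([-3.14, -0.  , -1.45]), 'force': array([-1.78, -0.06, -0.43]), 'width': np.float64(-0.18)}
0 63 [  6.7 -27. ] bolt [77.7 83.2 84.8] btn 344.76 265.59 39.6
4 60 [ 23.1 -26.3] bolt [ 86.3 100.1 101.2] btn 344.83 265.52 39.8
5 64 [ 32.5 -26.7] bolt [ 92.6 108.7 110.3] btn 344.8 265.63 39.7
```

View pics/look5.png

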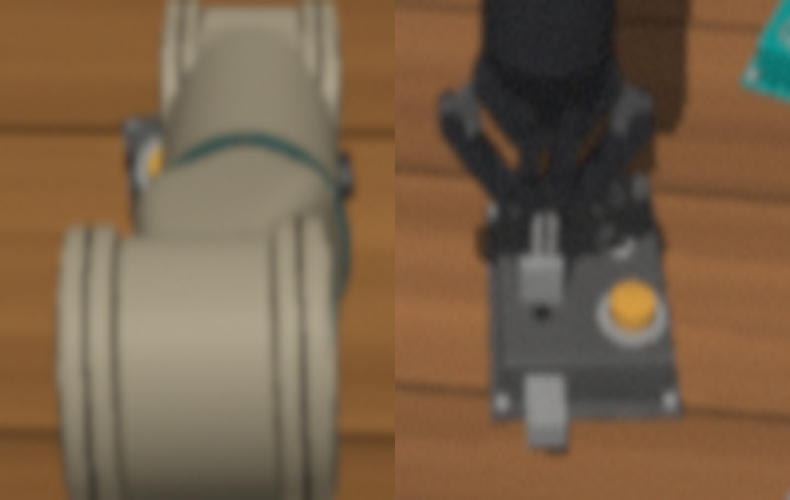

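The bolt is about 26 mm further out, and a bit of slot still shows at (542,312). I continue in 1 mm steps, watching the force.

step_arm(
  linear=[
    [0, -0.5, 0],
    [0, -1, 0],
    [0, -1.5, 0],
    [0, -2, 0],
    [0, -2, 0],
  ],
  yaw=[0, 0, 0, 0, 0],
  gripper=[-1, -1, -1, -1, -1],
)

```text
clock: 7.4
eef_pos: [548.0, -2.4, 61.3]
tool_rot: [3.139, 0.0, -1.45]
force: [-5.7, -0.8, 2.4]
width: -0.0
```

step_arm(
  linear=[
    [0, -0.5, 0],
    [0, -1, 0],
    [0, -1, 0],
  ],
  yaw=[0, 0, 0],
  gripper=[-1, -1, -1],
)

```text
clock: 7.65
eef_pos: [548.1, -2.3, 61.3]
tool_rot: [3.137, 0.0, -1.45]
force: [-6.0, 0.4, 5.1]
width: 0.1
```

step_arm(
  linear=[
    [0, -0.5, 0],
    [0, -1, 0],
    [0, -1, 0],
  ],
  yaw=[0, 0, 0],
  gripper=[-1, -1, -1],
)

```text
clock: 7.9
eef_pos: [548.1, -2.3, 61.3]
tool_rot: [3.136, 0.0, -1.45]
force: [-7.9, -0.3, 7.0]
width: -0.1
```

The finger stopped at x = 548.1 while the force rose to 8 N, so the bolt is at its stop. I check the picture before backing off.

```bash
python3 look.py 6; python3 meas.py 0 5 6
```

```text
{'clock': np.float64(7.9), 'eef_pos': array([548.12,  -2.35,  61.25]), 'tool_rot': array([ 3.14,  0.  , -1.45]), 'force': array([-7.85, -0.27,  6.95]), 'width': np.float64(-0.13)}
0 63 [  6.7 -27. ] bolt [77.7 83.2 84.8] btn 344.76 265.59 39.6
5 64 [ 32.5 -26.7] bolt [ 92.6 108.7 110.3] btn 344.8 265.63 39.7
6 64 [ 33.5 -26.6] bolt [ 92.8 109.6 110.7] btn 344.78 265.62 39.6
```

View pics/look6.png

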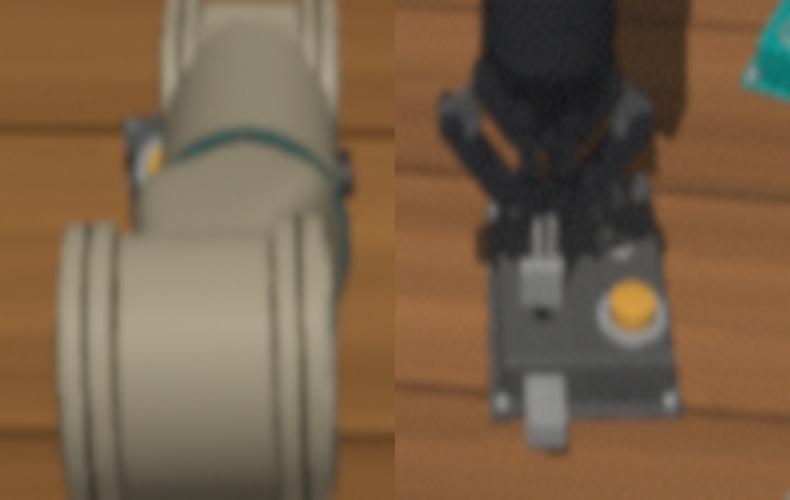

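step_arm(
  linear=[
    [0, 3, 0],
    [0, 6, 0],
    [0, 10, 0],
    [0, 15, 0],
    [0, 15, -30],
    [0, 15, -60],
    [0, 15, -60],
    [0, 15, -60],
  ],
  yaw=[0, 0, 0, 0, 0, 0, 0, 0],
  gripper=[-1, -1, -1, -1, -1, -1, -1, -1],
)

```text
clock: 8.67
eef_pos: [537.8, -3.8, 123.0]
tool_rot: [-3.137, -0.0, -1.45]
force: [0.3, 0.7, -1.2]
width: 0.5
```

step_arm(
  linear=[
    [40, 0, -20],
    [80, 0, -40],
    [120, 0, -60],
    [160, 0, -60],
    [170, 0, -60],
    [170, 0, -60],
  ],
  yaw=[0, 0, 0, 0, 0, 0],
  gripper=[-1, -1, -1, -1, -1, -1],
)

```text
clock: 9.17
eef_pos: [556.2, -179.5, 180.9]
tool_rot: [-3.141, -0.004, -1.459]
force: [-0.7, 0.3, 0.2]
width: -0.4
```

```bash
python3 look.py 7; python3 meas.py 0 6 7
python3 - <<'E'
from h import *
for t in "07":
    d=dict(np.load(f"top{t}.npz"));W=world(d);f=d["frame"].astype(int);Z=W[...,2]
    T=d["cam_to_world"];K=d["intrinsics"];c=T[:3,3];v,u=np.mgrid[:480,:640]
    R=np.stack([(u-K[0,2])/K[0,0],(v-K[1,2])/K[1,1],np.ones_like(u,float)],-1)@T[:3,:3].T
    at=lambda z:loc((c+R*((z-c[2])/R[...,2])[...,None]))
    L=at(53.);tm=(Z>44)&(Z<65)&(abs(L[...,1]+25)<18)&(abs(L[...,0]-15)<40)
    y=(f[...,0]>150)&(f[...,0]-f[...,2]>80)&(f[...,1]>110);B=at(41.);y&=(np.hypot(B[...,0]-45,B[...,1]-28)<25)
    W41=(c+R*((41-c[2])/R[...,2])[...,None])
    print(t,tm.sum(),L[tm].mean(0),y.sum(),B[y].mean(0),W41[y].mean(0))
E
```

```text
{'clock': np.float64(9.17), 'eef_pos': array([ 556.21, -179.54,  180.94]), 'tool_rot': array([-3.14, -0.  , -1.46]), 'force': array([-0.67,  0.33,  0.17]), 'width': np.float64(-0.43)}
0 63 [  6.7 -27. ] bolt [77.7 83.2 84.8] btn 344.76 265.59 39.6
6 64 [ 33.5 -26.6] bolt [ 92.8 109.6 110.7] btn 344.78 265.62 39.6
7 57 [ 33.4 -26.1] bolt [ 92.7 109.9 110.9] btn 344.76 265.61 39.6
0 26 [  2.54226301 -23.90486746] 63 [45.23720019 27.7816127 ] [570.85306677  51.83883967  41.        ]
7 28 [ 29.74029106 -24.93029616] 63 [45.23720019 27.7816127 ] [570.85306677  51.83883967  41.        ]
```

View pics/look7.png

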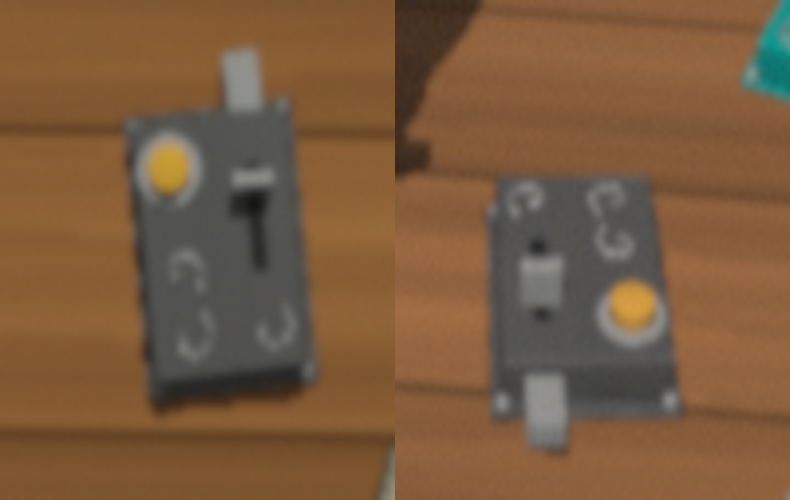

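The lock has not moved: the button pixels match the start. The tab measures about 30–31 in lock x, against 31 for home, so the bolt is fully shot. Next is the button at about (571, 52).

step_arm(
  linear=[
    [-40, -8, 0],
    [-80, -15, 0],
    [-120, -22, 0],
    [-160, -30, 0],
    [-195, -36, 0],
    [-220, -41, 0],
    [-226, -43, 0],
    [-226, -43, 0],
  ],
  yaw=[0, 0, 0, 0, 0, 0, 0, 0],
  gripper=[-1, -1, -1, -1, -1, -1, -1, -1],
)

```text
clock: 9.93
eef_pos: [571.1, 62.3, 180.5]
tool_rot: [3.14, 0.002, -1.442]
force: [-0.7, 0.5, 0.2]
width: 0.1
```

step_arm(
  linear=[
    [0, 0, 30],
    [0, 0, 60],
    [0, 0, 80],
    [0, 0, 90],
    [0, 0, 90],
    [0, 0, 90],
  ],
  yaw=[0, 0, 0, 0, 0, 0],
  gripper=[-1, -1, -1, -1, -1, -1],
)

```text
clock: 10.43
eef_pos: [572.0, 56.1, 91.3]
tool_rot: [3.141, -0.0, -1.451]
force: [-0.3, -0.1, 0.8]
width: -0.2
```

step_arm(
  linear=[
    [4, 1, 5],
    [4, 1, 12],
    [4, 1, 18],
    [4, 1, 21],
    [4, 1, 21],
  ],
  yaw=[0, 0, 0, 0, 0],
  gripper=[-1, -1, -1, -1, -1],
)

```text
clock: 10.85
eef_pos: [571.2, 52.9, 69.7]
tool_rot: [3.141, 0.0, -1.45]
force: [0.4, 0.3, 1.1]
width: -0.2
```

```bash
python3 look.py 8
```

```text
{'clock': np.float64(10.85), 'eef_pos': array([571.21,  52.89,  69.7 ]), 'tool_rot': array([ 3.14,  0.  , -1.45]), 'force': array([0.39, 0.3 , 1.11]), 'width': np.float64(-0.17)}
```

View pics/look8.png

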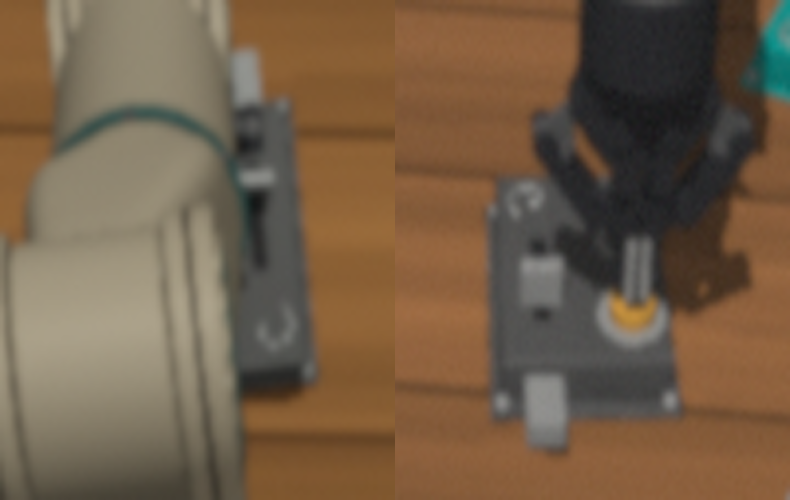

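The tips stand just above the brass button at (637,300), clear of the tab. I press down slowly.

step_arm(
  linear=[
    [0, 0, 2],
    [0, 0, 4],
    [0, 0, 5.5],
    [0, 0, 7],
    [0, 0, 8],
    [0, 0, 9],
    [0, 0, 9],
  ],
  yaw=[0, 0, 0, 0, 0, 0, 0],
  gripper=[-1, -1, -1, -1, -1, -1, -1],
)

```text
clock: 11.53
eef_pos: [572.0, 53.0, 61.5]
tool_rot: [-3.141, 0.0, -1.45]
force: [0.1, -0.2, 4.9]
width: -0.2
```

step_arm(
  linear=[
    [0, 0, 1],
    [0, 0, 2],
    [0, 0, 2],
  ],
  yaw=[0, 0, 0],
  gripper=[-1, -1, -1],
)

```text
clock: 11.78
eef_pos: [571.9, 53.0, 59.4]
tool_rot: [-3.141, 0.0, -1.45]
force: [-0.7, 0.6, 5.0]
width: 0.4
```

step_arm(
  linear=[
    [0, 0, 1],
    [0, 0, 1],
    [0, 0, 1],
  ],
  yaw=[0, 0, 0],
  gripper=[-1, -1, -1],
)

```text
clock: 12.03
eef_pos: [572.0, 53.0, 58.9]
tool_rot: [-3.141, 0.0, -1.45]
force: [0.1, 1.1, 7.2]
width: -0.1
```

step_arm(
  linear=[
    [0, 0, 1],
    [0, 0, 1],
    [0, 0, 1],
  ],
  yaw=[0, 0, 0],
  gripper=[-1, -1, -1],
)

```text
clock: 12.28
eef_pos: [572.1, 53.1, 58.6]
tool_rot: [-3.14, 0.0, -1.45]
force: [-0.8, 1.5, 14.2]
width: 0.3
```

step_arm(
  linear=[
    [0, 0, 1],
    [0, 0, 1],
    [0, 0, 1],
  ],
  yaw=[0, 0, 0],
  gripper=[-1, -1, -1],
)

```text
clock: 12.53
eef_pos: [572.2, 53.1, 58.4]
tool_rot: [-3.14, 0.0, -1.45]
force: [-3.5, 1.4, 20.3]
width: 0.0
```

The tool stopped at z 58.5 with 20 N, well above the 6 N spring, so the button is bottomed. I lift straight up and clear away.

step_arm(
  linear=[
    [0, 0, -4],
    [0, 0, -10],
    [0, 0, -20],
    [0, 0, -50],
    [0, 0, -90],
    [0, 0, -120],
    [0, 0, -120],
  ],
  yaw=[0, 0, 0, 0, 0, 0, 0],
  gripper=[-1, -1, -1, -1, -1, -1, -1],
)

```text
clock: 13.12
eef_pos: [575.0, 52.9, 182.2]
tool_rot: [-3.132, -0.0, -1.45]
force: [1.4, 0.3, -0.4]
width: 0.1
```

step_arm(
  linear=[
    [40, 0, 0],
    [80, 0, 0],
    [120, 0, 0],
    [160, 0, 0],
    [200, 0, 0],
    [230, 0, 0],
    [230, 0, 0],
    [230, 0, 0],
  ],
  yaw=[0, 0, 0, 0, 0, 0, 0, 0],
  gripper=[-1, -1, -1, -1, -1, -1, -1, -1],
)

```text
clock: 13.78
eef_pos: [598.2, -178.4, 175.6]
tool_rot: [3.14, -0.001, -1.455]
force: [0.3, -0.8, -0.3]
width: 0.0
```

```bash
python3 look.py 9; python3 meas.py 0 7 9
python3 - <<'E'
from h import *
for t in "079":
    d=dict(np.load(f"top{t}.npz"));W=world(d);f=d["frame"].astype(int);Z=W[...,2]
    L=loc(W);tm=(Z>44)&(Z<65)&(abs(L[...,1]+25)<18)&(abs(L[...,0]-15)<40)
    y=(f[...,0]>150)&(f[...,0]-f[...,2]>80)&(f[...,1]>110)&(np.hypot(L[...,0]-45,L[...,1]-28)<25)
    print(t,L[tm].mean(0),W[y].mean(0))
a,b=(np.load(f"top{t}.npz")["frame"] for t in "09")
cv2.imwrite("pics/top9.png",b[...,::-1])
E
```

```text
{'clock': np.float64(13.78), 'eef_pos': array([ 598.16, -178.38,  175.57]), 'tool_rot': array([ 3.14, -0.  , -1.46]), 'force': array([ 0.34, -0.81, -0.31]), 'width': np.float64(0.04)}
0 63 [  6.7 -27. ] bolt [77.7 83.2 84.8] btn 344.76 265.59 39.6
7 57 [ 33.4 -26.1] bolt [ 92.7 109.9 110.9] btn 344.76 265.61 39.6
9 59 [ 33.6 -25.9] bolt [ 92.6 109.5 110.9] btn 344.75 265.56 39.6
0 [  2.44086278 -23.88704282] [570.77817111  51.81939243  41.48507029]
7 [ 29.80625857 -24.93768122] [570.83267876  51.83195642  41.14589486]
9 [ 29.49316951 -24.60085476] [570.79926477  51.82714611  41.34680328]
```

View pics/look9.png

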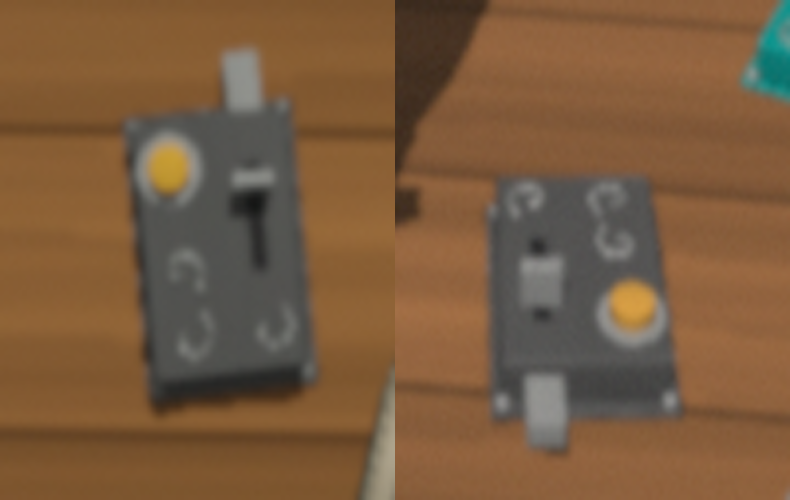

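View pics/top9.png

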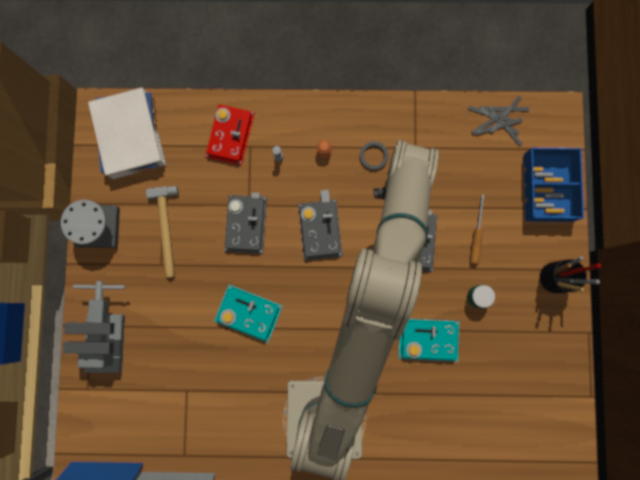

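step_arm(
  linear=[
    [0, 0, 0],
    [0, 0, 0],
    [0, 0, 0],
  ],
  yaw=[0, 0, 0],
  gripper=[-1, -1, -1],
)

```text
clock: 14.13
eef_pos: [599.5, -173.9, 176.3]
tool_rot: [3.142, 0.001, -1.448]
force: [0.2, 0.2, 0.2]
width: 0.4
```

```bash
python3 -c "
from cell import ctrl
print(ctrl.finish_job())"
```

```text
the job is handed in; nothing more can be done
None
```

I shot the brass-button lock's bolt fully out with the closed fingertips, then pressed the brass button right down and let it spring back. The job was handed in at about 14 s of the 38 s allowed.

- **Bolt:** it began partly drawn out and moved about 27 mm to its stop. There the fingers halted while the force rose from about 2 N to 8 N. The finger position puts the tab at lock x of about 31 mm, which is home. The top camera reads 29.5–29.8 mm, slightly short; I put that down to it also seeing the tab's rear face.
- **Button:** it bottomed about 7 mm down, with 20 N on the tool against the 6 N spring. It is back up at about 41 mm above the bench, as at the start.
- **Lock:** the brass button sits at the same pixels before and after (within 0.1 px), so the lock did not move.
- **Other things:** the other locks, tools and loose parts looked undisturbed in the last top view, though the arm partly hid the blue lock. I never moved near it at a height that could touch it.
- **One oddity:** while pushing against the stop, the tool also read about 7 N upward, which I did not explain. It was gone once I backed off.

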